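# Close the balance's draft shield and tare it

## Task

Get the balance ready to weigh: with your fingertips against their grips, gently slide the open left-hand glass door and the open top glass door of its draft shield towards its front until both are fully shut, then press the wide blue tare key all the way down and let it come up again. The vial on the pan stays standing where it is, the right-hand door stays shut, the red and black keys are not pressed, and nothing else on the bench is lifted or shifted.

Things in the scene. Friction and masses are not known exactly. Their poses are not given: they have to be found in the camera images.
- balance: White laboratory balance, fixed: 340 long (its x), 210 wide (its y), 255 mm high plus top grip. Origin: centre of the underside; its x points from its front (key panel, towards the robot) to its back, its y to the left as the robot sees it. Key panel x -170 to -112, 65 mm high, then a display hood to 86 mm; glass chamber x -57 to +95; rear housing to x +170, 245 mm high.
- left_door (a joint): Left glass side door, slides along the balance's x: metres open, 0 = fully shut (forward, end stop), positive = slid to the back (at most 0.11). Friction about 1.2 N plus light damping; stays where it is left. Its outer glass face lies at the balance's y +96 mm.
- left_grip (a point): Point in the grip of the left door: an upright grey bar at the door's front edge, 12 mm thick along the balance's x, standing out 20 mm from the glass (balance y +96 to +116), height 84 to 234 mm. The point is in the middle of its section, 25 mm below its top end (height 209; balance x -45 mm when shut). Pushed from behind (+x side) towards the front it shuts the door.
- top_door (a joint): Glass top door, slides along the balance's x: metres open, 0 = fully shut (forward, end stop), positive = slid to the back (at most 0.11). Friction about 1.2 N plus light damping; stays where it is left. Upper glass face at height 251 mm, between the two rails (height 255 mm, y +-81 to +-91 mm).
- top_grip (a point): Point in the grip of the top door: a grey ledge standing up from the glass at the door's front edge, 12 mm thick along the balance's x, 60 mm wide along its y (centred), from height 251 up to 271 mm. The point is in its middle, at height 261 mm (balance y 0; x -45 mm when shut). Pushed from behind (+x side) towards the front it shuts the door.
- right_door (a joint): Right glass side door, mirror image of the left one; metres open, 0 = fully shut. It starts shut and stays shut.
- tare_key (a joint): Wide blue tare key in the middle of the key panel: metres pressed, 0 = up, 0.004 = fully down. Spring return, 0.8 N at first to 4 N fully down.
- tare_top (a point): Centre of the top face of the tare key when up: 24 mm along the balance's x by 60 mm along its y, top at height 72.5 mm, 7 mm proud of the panel; it lies 145 mm in front of the balance's centre, on its middle line, and goes straight down when pressed.
- power_key (a joint): Small red key (24 by 22 mm), 74 mm to the left of the tare key's centre; metres pressed, 0 = up. Not to be pressed.
- menu_key (a joint): Small black key (24 by 22 mm), 74 mm to the right of the tare key's centre; metres pressed, 0 = up. Not to be pressed.
- pan_vial: Glass vial with orange cap, 23 mm across, 52 mm high, 25 g, standing near the middle of the weighing pan inside the chamber (steel disc, 90 mm across, centre at the balance's x +20, y 0, top at height 79 mm). Origin at the centre of its underside.
- vial_orange: Loose glass vial with orange cap, 23 mm across, 52 mm high, standing on the bench to the right of the balance. Origin at the centre of its underside.
- vial_yellow: Same vial with yellow cap, to the right of the balance.
- vial_blue: Same vial with blue cap, to the right of the balance.
- wash_bottle: White plastic bottle with blue cap, 64 mm across, 160 mm high, standing to the left of the balance, well clear of it. Origin at the centre of its underside.
- petri_dish: Shallow glass dish, 90 mm across, 16 mm high, on the bench to the left of the balance. Origin at the centre of its underside.
- spatula: Slim steel laboratory spatula, 168 mm long, 8 mm high, lying on the bench to the right of the balance.
- weight_case: Black case for check weights, 60 by 90 by 35 mm, on the bench to the right of the balance. Origin at the centre of its underside.

How it is judged:
By the outcome, as a careful person would: the job done as asked, in the order asked, and still so for the second after the job is handed in, with the robot touching nothing.
It also fails if it takes over 51 s, if anything falls off the work surface, if the arm or the gripper's body presses on something with over 40 N, if the wrist force passes 120 N, or if a joint passes its speed limit or range.

## Robot

A 6-joint arm with a two-finger parallel gripper is mounted at the origin on the work surface. World frame = base frame: x ahead of the robot, y to its left, z up, the work surface at z = 0. Lengths are in mm, angles in rad, forces in N, time in s.
With the tool pointing down it reaches from about 350 to 775 mm from the base axis. Payload 7.3 kg.
Tool frame: the origin (TCP) lies on the centre line of the jaws, within the pads' length; the fingertips stand 8 mm ahead of it and the grasp point (between the pads) lies 11 mm behind it (manip.tip_reach is the distance from the TCP to the fingertips, in mm); z points along the fingers, x is the direction in which the jaws open and shut, and the axes are right-handed (so a half turn about z gives the same grasp; the last joint's range is limited). The gripper opens to 92 mm and grips with 3 to 60 N. Pads are 19 mm wide; open, the fingers measure 130 mm over their backs; the gripper's body (75 mm by 190 mm) begins 47 mm behind the grasp point.
Start: joints at [1.048, 0.342, 1.524, -0, 1.275, -0.146], TCP at [193.159, 488.194, 234.741] pointing down, gripper open.
Joint ranges: [-2.53, 2.53], [-0.77, 2.02], [0.04, 2.7], [-1, 4.14], [0.28, 2.66], [-3.11, 3.11]. Speed limits (rad/s): [2.57, 2.57, 3.14, 3.14, 3.14, 3.14].

## Interface

Orientations are given as a unit quaternion [x, y, z, w].
In Python, from plant import manip gives the robot as it stands.
- The arm moves only by the tool step_arm, never from a script. Its argument "steps" is a list that holds one entry, the list of rows, each a list of 7 numbers: the shift along the tool's x, y, z in mm, then the turn, a rotation vector about the tool's x, y, z in degrees, then the gripper's target within -1 to 1 (fully open at 1, half-way at 0, shut at -1). In form: [[[dx, dy, dz, ax, ay, az, fingers], ...]]. A call has 1 to 20 rows; each row is the pose to reach, as a shift and turn from the pose commanded when the call began, along the tool's axes at that moment; what a row does not reach only later rows make up. A row lasts 1/10 s, in which the tool goes at most 50 mm and 8.59 degrees, less where a joint would pass 70% of its speed; a pose out of reach is approached as far as the arm can. A call with a gripper value outside its range is refused whole. The fingers move at their own pace and stop on an object; "squeeze" is the grip in N (left out, the last holds). Time passes only in rows, so rows that repeat a pose let the fingers close. It gives the time, the measured TCP pose, the force and the opening at its end, in the units of the state.
- manip.observe(): the state, without advancing time (a new reading comes with each control period).
- manip.camera(name): name is "scene" or "top"; returns a dict with "pixels" (384x512x3 uint8, blue, green, red), "fovy" (degrees; the focal length in pixels is half the picture's height over the tangent of half this angle, whatever the lens; pixels are square), "cx", "cy" (the principal point, pixels), "R" (3x3) and "t" (3): a world point X has camera coordinates R X + t. Camera axes: x right, y down, z forward; pixel columns grow to the right and rows downward; lengths in mm; the calibration is good to about 2 mm. A picture is of the moment at which its call begins. There is no depth.
- manip.hand_in(): hands the job in, once; it reports no verdict.
The state is a dict: "time": time; "q": joint angles; "joint_vel": joint speeds; "tau": joint torques, N m; "position": TCP position; "orientation": TCP orientation; "force": force on the tool from outside, world axes, zero at the start; "moment": the same for the moment, N m; "gripper_width": opening from 0.0 (shut) to 1.0 (fully open).
Only numpy, scipy, OpenCV 4.12 (cv2) and the standard library are available. Lean on these libraries where they do the work, as an engineer would, in place of code of your own. Each camera call takes 0.05 s, during which the arm holds its last target.

## Working session

There is one attempt and no reset: what is moved stays moved. The work goes in short steps, Python scripts to look and compute and a tool call to move; the robot and the scene stay as the last step left them, time stands still between calls to the robot, and variables do not carry over. Pictures are saved under pics/ and viewed, and the job is handed in when it is done.

Besides the shell and the picture viewer there is one more tool, called after "Call:" by a JSON object that holds its "op" and its "data", one argument or row to a line. step_arm: Moves the arm, as the interface text tells. Its arguments: {"type":"object","properties":{"steps":{"type":"array"},"squeeze":{"type":"number"}},"required":["steps"]}

```bash
mkdir -p pics; ls; cat > h.py <<'E'
import numpy as np, cv2, json
from plant import manip
def save(n,f):
    c=manip.camera(n); cv2.imwrite(f,c["pixels"]); 
    np.savez(f[:-4]+'.npz',**{k:v for k,v in c.items()}); return c
def K(c):
    h=c["pixels"].shape[0]; f=h/2/np.tan(np.radians(float(c["fovy"]))/2); return f
def proj(c,X):
    p=np.array(c["R"])@np.array(X,float).T+np.array(c["t"]).reshape(3,1) if np.ndim(X)>1 else (np.array(c["R"])@X+c["t"]).reshape(3,1)
    f=K(c); return np.stack([f*p[0]/p[2]+c["cx"],f*p[1]/p[2]+c["cy"]],1)
def back(c,u,v,z):
    f=K(c);R=np.array(c["R"]);t=np.array(c["t"]);d=R.T@np.array([(u-c["cx"])/f,(v-c["cy"])/f,1]);o=-R.T@t
    return o+d*(z-o[2])/d[2]
def load(f): 
    d=np.load(f); return {k:d[k] for k in d.files}
E
python3 - <<'E'
from h import *
for n in("scene","top"):
    c=save(n,f"pics/{n}0.png"); print(n,c["fovy"],c["cx"],c["cy"],-np.array(c["R"]).T@c["t"], [k for k in c])
print(manip.observe()); print(manip.tip_reach)
E
```

```text
pics
scene 45.02748574396475 258.0690045887801 189.45476130626955 [ 182.80651043 -696.65273616 1011.72127383] ['pixels', 'fovy', 'cx', 'cy', 'R', 't']
top 48.296819952624524 254.25445416325914 191.0896979365809 [ 366.62411186   54.23442237 1226.12496735] ['pixels', 'fovy', 'cx', 'cy', 'R', 't']
{'time': 0.1, 'q': array([ 1.04800283e+00,  3.42662984e-01,  1.52490236e+00,  1.69165998e-05,
        1.27537877e+00, -1.45983515e-01]), 'joint_vel': array([ 0.00014568, -0.00190229, -0.00344844,  0.00165631,  0.00090931,
        0.00060051]), 'tau': array([ 1.62463002e-03, -4.32000089e+01, -2.44697160e+01,  7.19416095e-02,
        5.25989919e-02, -1.07857122e-05]), 'position': array([192.97375893, 487.8863369 , 234.11596126]), 'orientation': array([ 8.27030862e-01,  5.62156114e-01, -6.11691205e-04,  2.87253553e-04]), 'force': array([-0.82872454,  0.03566747, -0.23860084]), 'moment': array([-0.00658555,  0.00300526, -0.03042971]), 'gripper_width': 0.9975019446543335}
8.0
```

```bash
ls pics
```

```text
scene0.npz
scene0.png
top0.npz
top0.png
```

View pics/scene0.png

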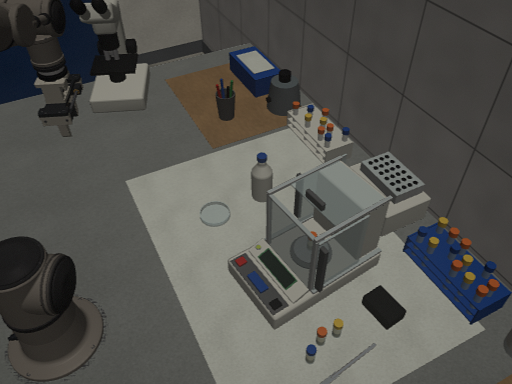

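View pics/top0.png

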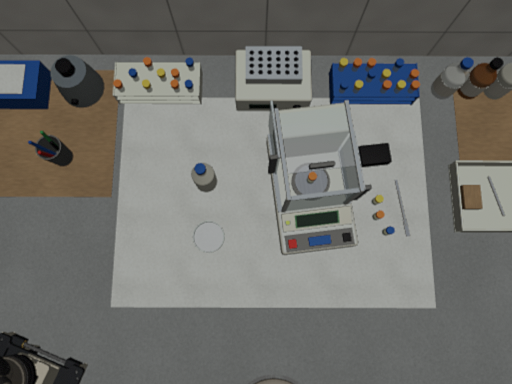

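The scene view shows the balance around (310,250). The top view shows its key panel at about (320,242), with the left door's grip near (273,147) and the top grip near (322,165). I'll zoom in for accuracy.

```bash
python3 - <<'E'
from h import *
a=cv2.imread("pics/top0.png")[90:260,250:400]; b=cv2.imread("pics/scene0.png")[150:325,220:390]
cv2.imwrite("pics/topz.png",np.clip(cv2.resize(a,None,fx=3.5,fy=3.5,interpolation=cv2.INTER_CUBIC)*1.3,0,255)); cv2.imwrite("pics/scz.png",np.clip(1.5*cv2.resize(b,None,fx=3.4,fy=3.4,interpolation=cv2.INTER_CUBIC),0,255))
E
```

```text
[ WARN:0@0.341] global loadsave.cpp:1063 imwrite_ Unsupported depth image for selected encoder is fallbacked to CV_8U.
```

View pics/topz.png

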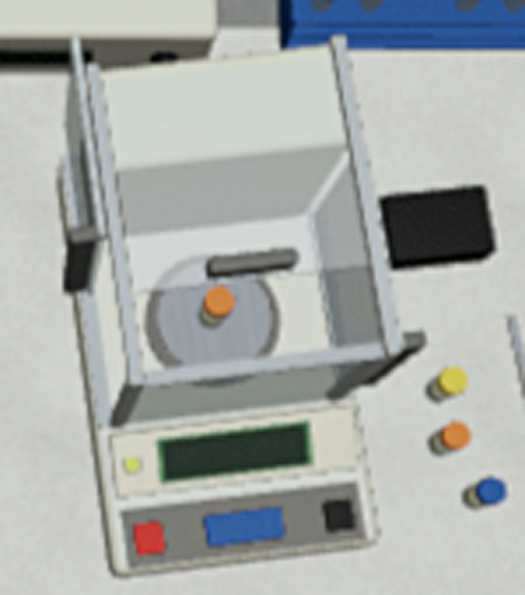

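View pics/scz.png

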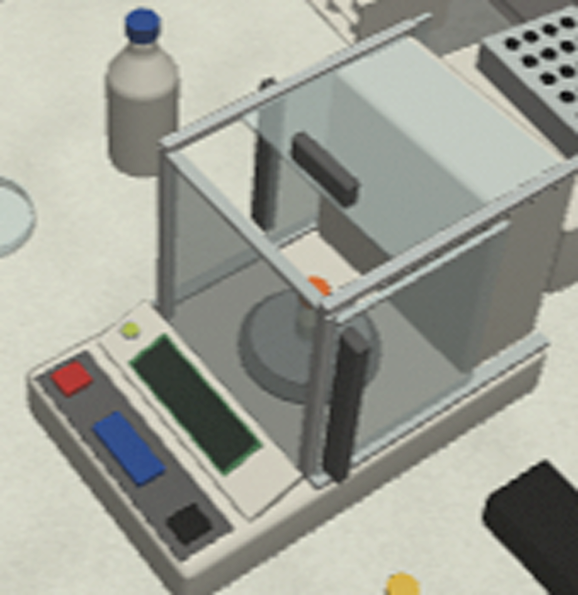

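```bash
cat > fit.py <<'E'
from h import *
from scipy.optimize import least_squares
T=load("pics/top0.npz");S=load("pics/scene0.npz")
def blob(c,roi,kind):
    x0,y0,x1,y1=roi; p=c["pixels"][y0:y1,x0:x1].astype(int); b,g,r=p[...,0],p[...,1],p[...,2]
    m={'b':(b>r+40),'r':(r>b+60)&(r>g+60)}[kind]; ys,xs=np.nonzero(m); return np.array([xs.mean()+x0,ys.mean()+y0]),len(xs)
obs=[]
tz=lambda u,v:((u+.5)/3.5+250-.5,(v+.5)/3.5+90-.5); sz=lambda u,v:((u+.5)/3.4+220-.5,(v+.5)/3.4+150-.5)
pt,n=blob(T,(300,230,340,252),'b');print(pt,n); ps,n2=blob(S,(240,265,275,298),'b');print(ps,n2)
rt,n=blob(T,(285,235,300,250),'r');print(rt,n); rs,n2=blob(S,(230,255,250,268),'r');print(rs,n2)
obs=[(T,(-145,0,72),pt,1),(S,(-145,0,72),ps,1),(T,(-145,74,71),rt,1),(S,(-145,74,71),rs,1),
 (T,(-145,-74,71),tz(340,516),1),(S,(-145,-74,71),sz(189,523),1),
 (S,(-45,-106,234),sz(355,340),.7),(T,(-45,-106,234),tz(415,341),.7)]
L=[(T,tz(84,236)),(S,sz(267,83))]      # left grip top centre
P=[(T,tz(253,262)),(S,sz(326,163))]    # top grip top-face centre
def W(p,X):
    c,s=np.cos(p[2]),np.sin(p[2]); return np.array([p[0]+c*X[0]-s*X[1],p[1]+s*X[0]+c*X[1],X[2]])
def res(p,full=False):
    r=[]
    for c,X,o,w in obs: r.append((proj(c,W(p,X))[0]-o)*w)
    for c,o in L: r.append((proj(c,W(p,(-45+p[3],106,234)))[0]-o)*.7)
    for c,o in P: r.append((proj(c,W(p,(-45+p[4],0,271)))[0]-o)*.7)
    return np.array(r) if full else np.ravel(r)
s=least_squares(res,[500,-50,0.1,80,80],loss='soft_l1'); p=s.x
if __name__=="__main__":
    print(p,np.degrees(p[2])); print(res(p,True).round(1))
    for n,X in dict(tare=(-145,0,72.5),left=(-45+p[3],106,209),leftshut=(-45,106,209),top=(-45+p[4],0,261),topshut=(-45,0,261)).items(): print(n,W(p,X).round(1))
    for nm,c in(("T",T),("S",S)):
        im=cv2.resize(c["pixels"],None,fx=3,fy=3,interpolation=cv2.INTER_CUBIC)
        def ln(a,b,col=(0,255,0)):
            q=(proj(c,np.array([W(p,a),W(p,b)]))+.5)*3-.5; cv2.line(im,tuple(q[0].round().astype(int).tolist()),tuple(q[1].round().astype(int).tolist()),col,1)
        def box(x0,x1,y0,y1,z,col=(0,255,0)):
            for a,b in(((x0,y0),(x1,y0)),((x1,y0),(x1,y1)),((x1,y1),(x0,y1)),((x0,y1),(x0,y0))): ln((*a,z),(*b,z),col)
        box(-170,170,-105,105,0);box(-157,-133,-30,30,72.5);box(-157,-133,63,85,71);box(-157,-133,-85,-63,71)
        box(-57,95,81,91,255);box(-57,95,-91,-81,255);x=-45+p[3];box(x-6,x+6,96,116,234,(0,0,255));box(x-6,x+6,96,116,84,(0,0,255))
        x=-45+p[4];box(x-6,x+6,-30,30,271,(0,0,255)); box(-51,-39,-116,-96,234,(0,0,255));box(95,170,-105,105,245,(255,255,0))
        im=im[240:790,740:1200] if nm=="T" else im[440:1000,620:1190]
        cv2.imwrite(f"pics/fit{nm}.png",im)
E
python3 fit.py
```

```text
[319.38541667 240.01041667] 192
[257.4611399  281.19170984] 193
[292.35294118 243.35294118] 68
[240.62711864 260.52542373] 59
[ 6.12989759e+02 -1.05539227e+02  1.25057256e-01  9.84664041e+01
  5.80216694e+01] 7.165252988912217
[[ 0.7 -0. ]
 [-0.5 -0.6]
 [ 0.4  0. ]
 [-0.3 -0.2]
 [ 0.4 -0.4]
 [-0.3 -0.4]
 [-0.2 -0.5]
 [ 0.  -0.4]
 [ 0.4  0.1]
 [ 0.4  0.6]
 [ 0.6 -0.2]
 [-0.7 -1. ]]
tare [ 469.1 -123.6   72.5]
left [652.8   6.3 209. ]
leftshut [555.1  -6.  209. ]
top [ 625.9 -103.9  261. ]
topshut [ 568.3 -111.2  261. ]
```

View pics/fitT.png

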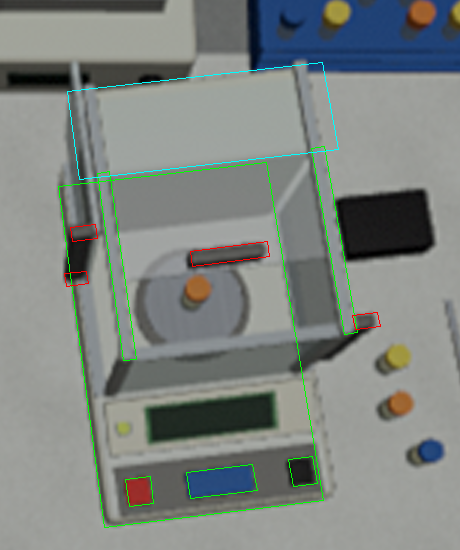

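View pics/fitS.png

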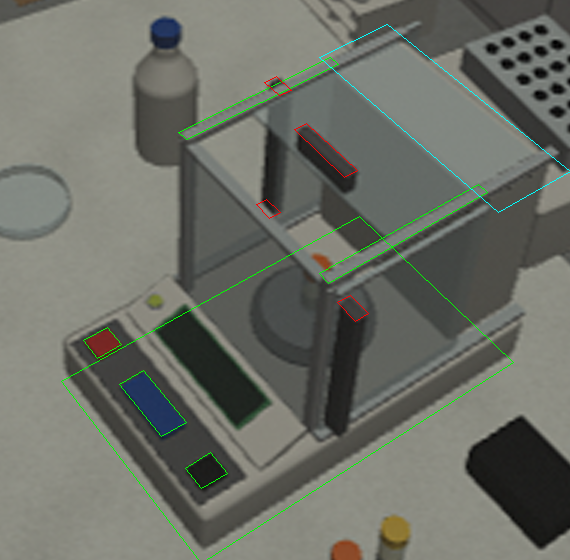

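```bash
cat > g.py <<'E'
from fit import *
def st(tx=None):
    o=manip.observe(); from scipy.spatial.transform import Rotation as Ro
    M=Ro.from_quat(o["orientation"]).as_matrix(); P=o["position"]
    c,s=np.cos(p[2]),np.sin(p[2]); d=P[:2]-p[:2]
    print("t",o["time"],"bal xy",(c*d[0]+s*d[1]).round(1),(-s*d[0]+c*d[1]).round(1),"tipz",(P[2]-8).round(1),"yaw-bal",np.degrees(np.arctan2(M[1,0],M[0,0])-p[2]).round(2),"tilt",M[:,2].round(4))
    print("F bal",(c*o["force"][0]+s*o["force"][1]).round(2),(-s*o["force"][0]+c*o["force"][1]).round(2),o["force"][2].round(2),"w",round(o["gripper_width"],3),"q",o["q"].round(2))
    if tx is not None: # tx: balance x,y, tip z target
        X=W(p,(tx[0],tx[1],tx[2]+8)); print("shift in tool",(M.T@(X-P)).round(1))
E
python3 - <<'E'
from g import *
st((82,170,230))
a=T["pixels"][320:384,0:100]; cv2.imwrite("pics/grip.png",cv2.resize(a,None,fx=5,fy=5)); a=S["pixels"][0:150,0:110]; cv2.imwrite("pics/grips.png",cv2.resize(a,None,fx=4,fy=4))
# wall estimate
for u,v in((256,55),(256,100)): print(back(T,u,v,0).round(0))
E
```

```text
[319.38541667 240.01041667] 192
[257.4611399  281.19170984] 193
[292.35294118 243.35294118] 68
[240.62711864 260.52542373] 59
t 0.1 bal xy -342.7 641.2 tipz 226.1 yaw-bal 61.24 tilt [-7.0e-04 -1.2e-03 -1.0e+00]
F bal -0.82 0.14 -0.24 w 0.998 q [ 1.05  0.34  1.52  0.    1.28 -0.15]
shift in tool [-208.8  599.    -3.7]
[1051.   50.    0.]
[901.  50.   0.]
```

View pics/grip.png

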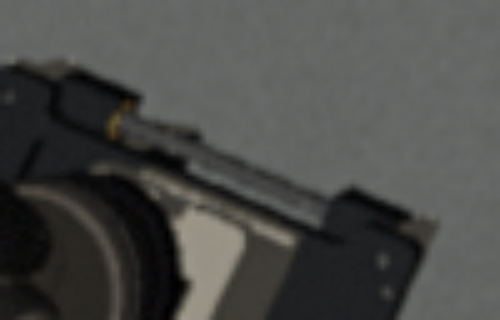

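View pics/grips.png

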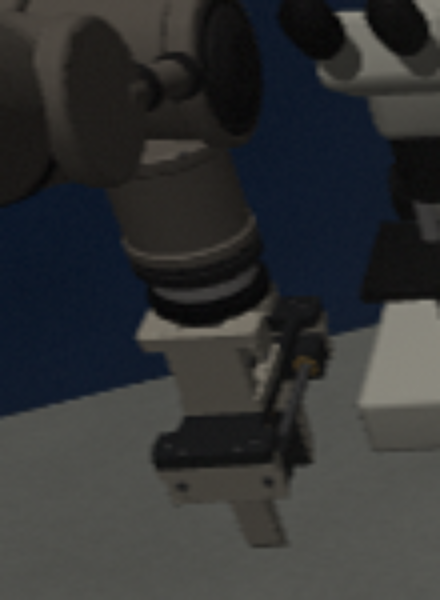

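The fit residuals are under about 1 px. The top view shows that the gripper body's long side lies along tool x, so I'll work with tool x along the balance's y, which keeps the body clear of the chamber at the key.

Call:
{"op": "step_arm", "data": {
  "steps": [
    [[-105,300,-4,0,0,-28.8,-1],[-209,599,-4,0,0,-28.8,-1],[-209,599,-4,0,0,-28.8,-1],[-209,599,-4,0,0,-28.8,-1],[-209,599,-4,0,0,-28.8,-1],[-209,599,-4,0,0,-28.8,-1],[-209,599,-4,0,0,-28.8,-1],[-209,599,-4,0,0,-28.8,-1],[-209,599,-4,0,0,-28.8,-1],[-209,599,-4,0,0,-28.8,-1],[-209,599,-4,0,0,-28.8,-1],[-209,599,-4,0,0,-28.8,-1],[-209,599,-4,0,0,-28.8,-1],[-209,599,-4,0,0,-28.8,-1],[-209,599,-4,0,0,-28.8,-1],[-209,599,-4,0,0,-28.8,-1]]
  ],
  "squeeze": 5
}}

```text
time: 1.7
position: [672.5, 74.2, 238.3]
orientation: [0.661, 0.75, -0.0, -0.001]
force: [0.4, 0.7, 0.0]
gripper_width: 0.008
```

```bash
python3 - <<'E'
from g import *
st((82,118,211)); save("top","pics/t1.png"); c=save("scene","pics/s1.png")
cv2.imwrite("pics/s1z.png",cv2.resize(c["pixels"][100:300,200:400],None,fx=2.9,fy=2.9)); 
c=load("pics/t1.npz");cv2.imwrite("pics/t1z.png",cv2.resize(c["pixels"][60:260,200:400],None,fx=2.9,fy=2.9))
E
```

```text
[319.38541667 240.01041667] 192
[257.4611399  281.19170984] 193
[292.35294118 243.35294118] 68
[240.62711864 260.52542373] 59
t 1.7 bal xy 81.5 170.9 tipz 230.3 yaw-bal 90.08 tilt [-1.2e-03  5.0e-04 -1.0e+00]
F bal 0.54 0.68 0.02 w 0.008 q [-0.    0.63  1.03  0.    1.48 -1.7 ]
shift in tool [-52.9   0.5  19.3]
```

View pics/s1z.png

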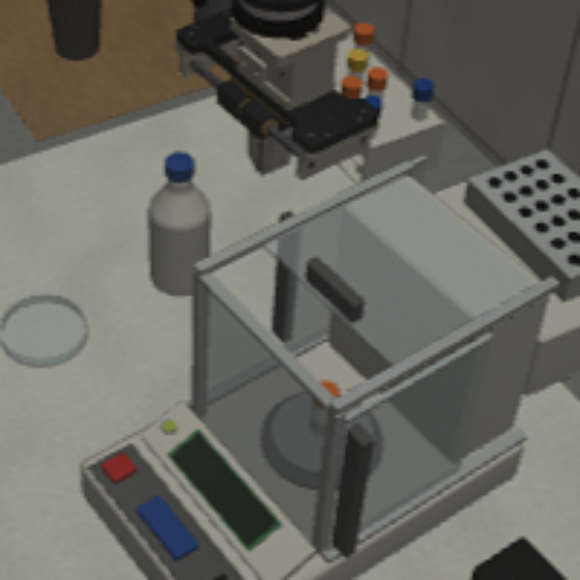

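View pics/t1z.png

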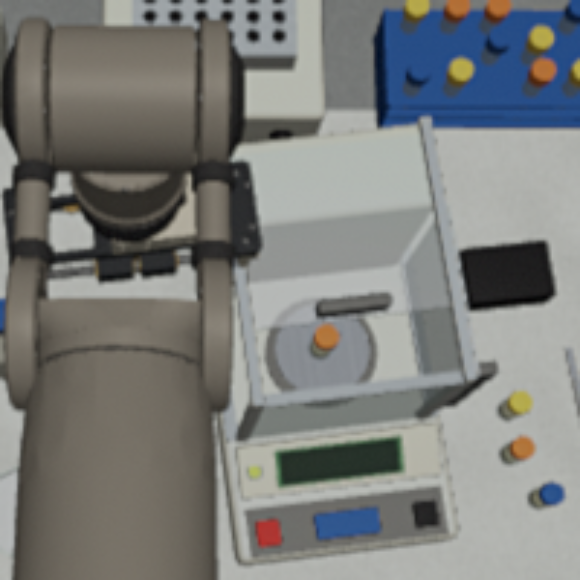

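The closed fingers are left of the balance and behind the left grip. I'll move them in beside the glass, keeping the gripper body above the top grip.

Call:
{"op": "step_arm", "data": {
  "steps": [
    [[0,0,13,0,0,0,-1],[-15,0,13,0,0,0,-1],[-30,0,13,0,0,0,-1],[-40,0,13,0,0,0,-1],[-47,0,13,0,0,0,-1],[-52,0,13,0,0,0,-1],[-52,0,13,0,0,0,-1]]
  ]
}}

```text
time: 2.5
position: [679.9, 20.9, 225.8]
orientation: [0.662, 0.75, 0.0, 0.0]
force: [-0.1, -0.8, -0.3]
gripper_width: 0.004
```

```bash
python3 - <<'E'
from g import *
st(); c=save("scene","pics/s2.png")
cv2.imwrite("pics/s2z.png",cv2.resize(c["pixels"][130:290,240:400],None,fx=3.6,fy=3.6)); 
E
```

```text
[319.38541667 240.01041667] 192
[257.4611399  281.19170984] 193
[292.35294118 243.35294118] 68
[240.62711864 260.52542373] 59
t 2.5 bal xy 82.2 117.1 tipz 217.8 yaw-bal 89.98 tilt [ 3.e-04  0.e+00 -1.e+00]
F bal -0.22 -0.76 -0.32 w 0.004 q [-0.08  0.65  1.04  0.    1.45 -1.78]
```

View pics/s2z.png

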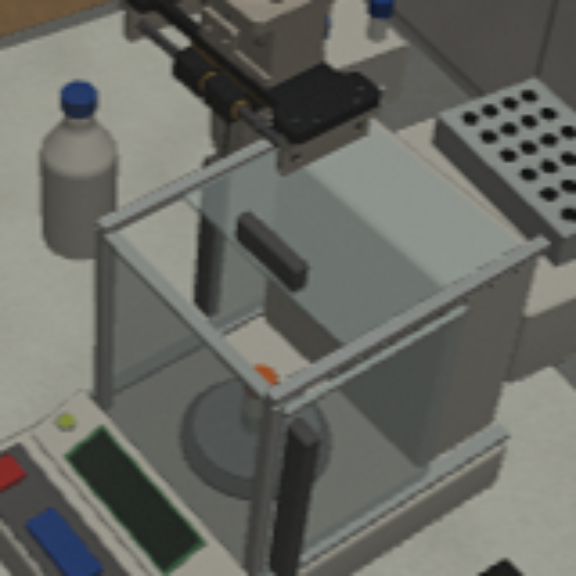

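Call:
{"op": "step_arm", "data": {
  "steps": [
    [[2,-4,0,0,0,0,-1],[2,-7,0,0,0,0,-1],[2,-10,0,0,0,0,-1],[2,-13,0,0,0,0,-1],[2,-16,0,0,0,0,-1],[2,-20,0,0,0,0,-1],[2,-25,0,0,0,0,-1],[2,-30,0,0,0,0,-1]]
  ]
}}

```text
time: 3.35
position: [649.4, 20.1, 225.8]
orientation: [0.661, 0.75, 0.0, 0.0]
force: [1.2, 2.2, 0.2]
gripper_width: 0.007
```

```bash
python3 - <<'E'
from g import *
st(); c=save("scene","pics/s3.png")
cv2.imwrite("pics/s3z.png",cv2.resize(c["pixels"][130:290,240:400],None,fx=3.6,fy=3.6)); 
E
```

```text
[319.38541667 240.01041667] 192
[257.4611399  281.19170984] 193
[292.35294118 243.35294118] 68
[240.62711864 260.52542373] 59
t 3.35 bal xy 51.8 120.1 tipz 217.8 yaw-bal 90.05 tilt [ 3.e-04  1.e-04 -1.e+00]
F bal 1.51 2.05 0.24 w 0.007 q [-0.09  0.58  1.16  0.    1.4  -1.78]
```

View pics/s3z.png

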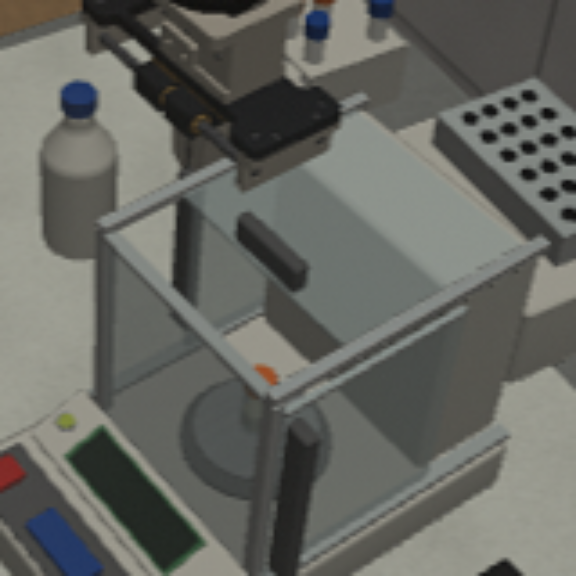

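The door is moving with the finger at about 1.5 N. I'll carry on towards the front.

Call:
{"op": "step_arm", "data": {
  "steps": [
    [[0,-5,0,0,0,0,-1],[0,-10,0,0,0,0,-1],[0,-15,0,0,0,0,-1],[0,-20,0,0,0,0,-1],[0,-25,0,0,0,0,-1],[0,-30,0,0,0,0,-1],[0,-35,0,0,0,0,-1],[0,-40,0,0,0,0,-1],[0,-45,0,0,0,0,-1],[0,-50,0,0,0,0,-1],[0,-55,0,0,0,0,-1],[0,-60,0,0,0,0,-1],[0,-64,0,0,0,0,-1],[0,-67,0,0,0,0,-1],[0,-70,0,0,0,0,-1],[0,-72,0,0,0,0,-1],[0,-74,0,0,0,0,-1]]
  ]
}}

```text
time: 5.1
position: [576.2, 10.8, 225.7]
orientation: [0.661, 0.75, 0.0, 0.0]
force: [1.7, -0.8, 1.7]
gripper_width: 0.004
```

```bash
python3 - <<'E'
from g import *
st();st(); c=save("scene","pics/s4.png")
cv2.imwrite("pics/s4z.png",cv2.resize(c["pixels"][130:290,240:400],None,fx=3.6,fy=3.6)); 
E
```

```text
[319.38541667 240.01041667] 192
[257.4611399  281.19170984] 193
[292.35294118 243.35294118] 68
[240.62711864 260.52542373] 59
t 5.1 bal xy -22.0 120.0 tipz 217.7 yaw-bal 90.05 tilt [ 1.e-04  1.e-04 -1.e+00]
F bal 1.54 -1.01 1.69 w 0.004 q [-0.11  0.44  1.39  0.    1.31 -1.81]
t 5.1 bal xy -22.0 120.0 tipz 217.7 yaw-bal 90.05 tilt [ 1.e-04  1.e-04 -1.e+00]
F bal 1.54 -1.01 1.69 w 0.004 q [-0.11  0.44  1.39  0.    1.31 -1.81]
```

View pics/s4z.png

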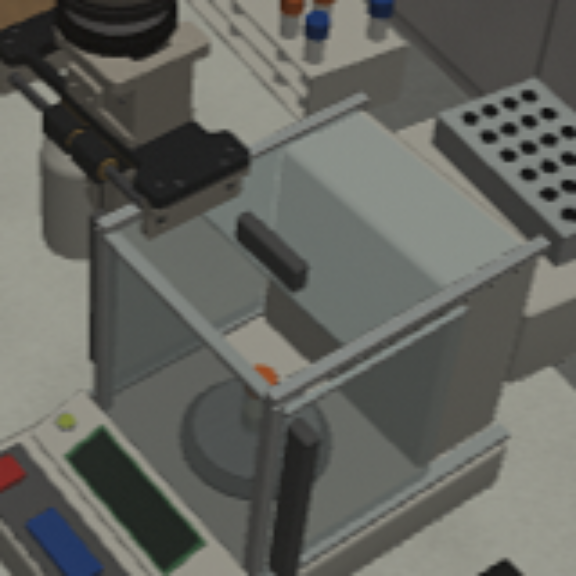

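The left grip is now next to the front post, with about 7 mm left by the fit. I'll go on at 1 mm per row and watch the force.

Call:
{"op": "step_arm", "data": {
  "steps": [
    [[0,-1.5,0,0,0,0,-1],[0,-3,0,0,0,0,-1],[0,-4,0,0,0,0,-1],[0,-5,0,0,0,0,-1],[0,-5,0,0,0,0,-1]]
  ]
}}

```text
time: 5.65
position: [571.1, 10.2, 225.7]
orientation: [0.661, 0.75, -0.0, -0.0]
force: [0.4, 0.5, -0.5]
gripper_width: 0.005
```

Call:
{"op": "step_arm", "data": {
  "steps": [
    [[0,-1,0,0,0,0,-1],[0,-1,0,0,0,0,-1]]
  ]
}}

```text
time: 5.85
position: [570.6, 10.1, 225.7]
orientation: [0.661, 0.75, 0.0, 0.0]
force: [3.5, 0.3, -1.3]
gripper_width: 0.004
```

Call:
{"op": "step_arm", "data": {
  "steps": [
    [[0,-1,0,0,0,0,-1],[0,-1,0,0,0,0,-1]]
  ]
}}

```text
time: 6.05
position: [570.6, 10.1, 225.8]
orientation: [0.661, 0.75, 0.001, 0.001]
force: [7.0, 1.0, -3.0]
gripper_width: 0.006
```

The force rose to 7 N with no further motion, so the left door is at its end stop. I'll back off, lift, and move over behind the top grip.

Call:
{"op": "step_arm", "data": {
  "steps": [
    [[0,5,0,0,0,0,-1],[0,12,0,0,0,0,-1],[0,12,-40,0,0,0,-1],[0,12,-75,0,0,0,-1],[-10,20,-75,0,0,0,-1],[-50,40,-75,0,0,0,-1],[-90,60,-75,0,0,0,-1],[-120,72,-75,0,0,0,-1],[-120,72,-75,0,0,0,-1],[-120,72,-75,0,0,0,-1]]
  ]
}}

```text
time: 7.05
position: [655.8, -100.7, 299.1]
orientation: [0.662, 0.75, -0.0, -0.001]
force: [-0.1, 0.8, 0.2]
gripper_width: 0.005
```

```bash
python3 - <<'E'
from g import *
st((42,0,259)); c=save("scene","pics/s5.png")
cv2.imwrite("pics/s5z.png",cv2.resize(c["pixels"][130:290,240:400],None,fx=3.6,fy=3.6)); 
E
```

```text
[319.38541667 240.01041667] 192
[257.4611399  281.19170984] 193
[292.35294118 243.35294118] 68
[240.62711864 260.52542373] 59
t 7.05 bal xy 43.1 -0.5 tipz 291.1 yaw-bal 89.96 tilt [-0.0026  0.0011 -1.    ]
F bal -0.0 0.83 0.17 w 0.005 q [-0.27  0.58  0.96  0.    1.6  -1.96]
shift in tool [ 0.5 -1.  32.1]
```

View pics/s5z.png

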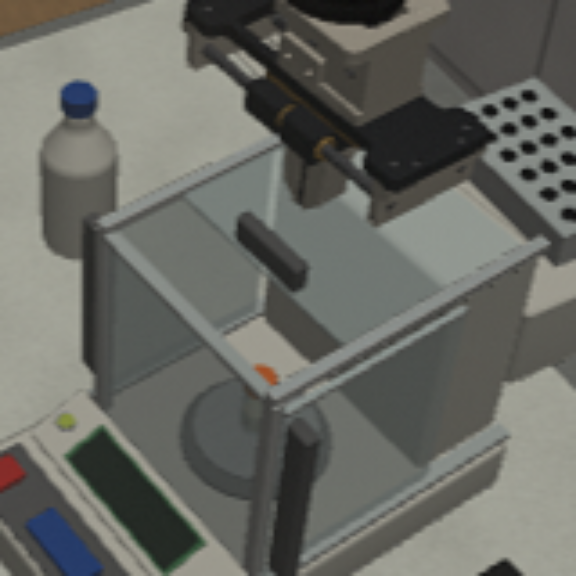

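Call:
{"op": "step_arm", "data": {
  "steps": [
    [[0,0,0,0,0,0,-1],[0,0,15,0,0,0,-1],[0,0,25,0,0,0,-1],[0,0,31,0,0,0,-1],[0,0,33,0,0,0,-1],[0,0,33,0,0,0,-1],[0,0,33,0,0,0,-1]]
  ]
}}

```text
time: 7.8
position: [656.1, -100.1, 268.3]
orientation: [0.661, 0.75, 0.0, 0.0]
force: [-0.4, 0.3, 0.2]
gripper_width: 0.003
```

```bash
python3 - <<'E'
from g import *
st(); c=save("scene","pics/s6.png")
cv2.imwrite("pics/s6z.png",cv2.resize(c["pixels"][130:290,240:400],None,fx=3.6,fy=3.6)); 
E
```

```text
[319.38541667 240.01041667] 192
[257.4611399  281.19170984] 193
[292.35294118 243.35294118] 68
[240.62711864 260.52542373] 59
t 7.8 bal xy 43.4 0.1 tipz 260.3 yaw-bal 90.05 tilt [ 9.e-04 -1.e-04 -1.e+00]
F bal -0.39 0.33 0.22 w 0.003 q [-0.27  0.59  1.03  0.    1.52 -1.96]
```

View pics/s6z.png

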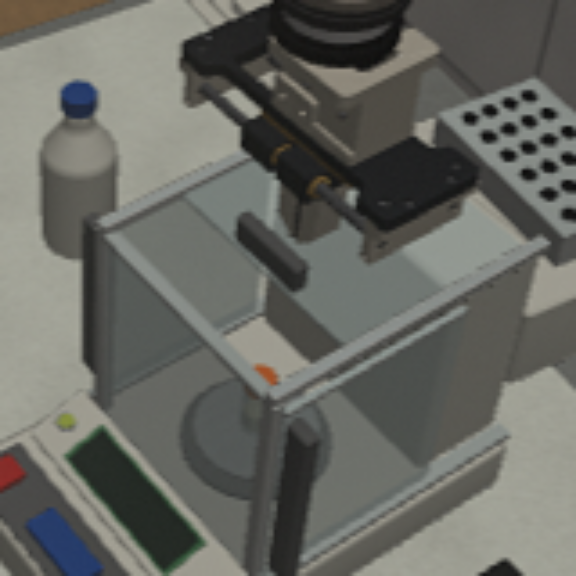

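Call:
{"op": "step_arm", "data": {
  "steps": [
    [[0,-3,2,0,0,0,-1],[0,-6,2,0,0,0,-1],[0,-9,2,0,0,0,-1],[0,-12,2,0,0,0,-1],[0,-15,2,0,0,0,-1],[0,-19,2,0,0,0,-1],[0,-24,2,0,0,0,-1],[0,-29,2,0,0,0,-1],[0,-34,2,0,0,0,-1],[0,-39,2,0,0,0,-1],[0,-44,2,0,0,0,-1],[0,-49,2,0,0,0,-1],[0,-53,2,0,0,0,-1],[0,-57,2,0,0,0,-1],[0,-60,2,0,0,0,-1],[0,-62,2,0,0,0,-1],[0,-63,2,0,0,0,-1],[0,-63,2,0,0,0,-1]]
  ]
}}

```text
time: 9.65
position: [593.2, -108.0, 265.7]
orientation: [0.661, 0.75, -0.0, -0.0]
force: [0.1, -0.0, 1.1]
gripper_width: 0.002
```

```bash
python3 - <<'E'
from g import *
st(); c=save("scene","pics/s7.png")
cv2.imwrite("pics/s7z.png",cv2.resize(c["pixels"][130:290,240:400],None,fx=3.6,fy=3.6)); 
E
```

```text
[319.38541667 240.01041667] 192
[257.4611399  281.19170984] 193
[292.35294118 243.35294118] 68
[240.62711864 260.52542373] 59
t 9.65 bal xy -20.0 0.0 tipz 257.7 yaw-bal 90.04 tilt [-4.e-04  1.e-04 -1.e+00]
F bal 0.07 -0.03 1.12 w 0.002 q [-0.31  0.47  1.24  0.    1.43 -2.  ]
```

View pics/s7z.png

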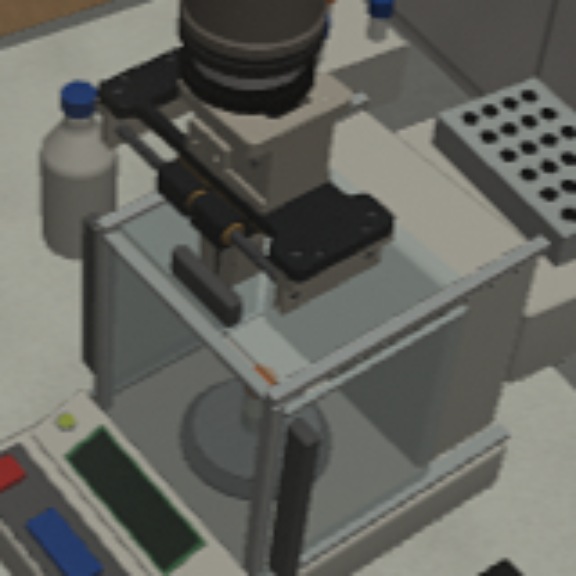

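The top grip has moved to about (205,285) and is nearly at the front bar. About 8 mm is left.

Call:
{"op": "step_arm", "data": {
  "steps": [
    [[0,-2,0,0,0,0,-1],[0,-3.5,0,0,0,0,-1],[0,-5,0,0,0,0,-1],[0,-6,0,0,0,0,-1],[0,-6,0,0,0,0,-1]]
  ]
}}

```text
time: 10.2
position: [587.1, -108.8, 265.6]
orientation: [0.661, 0.75, -0.0, -0.0]
force: [-0.0, 0.2, 0.1]
gripper_width: 0.007
```

Call:
{"op": "step_arm", "data": {
  "steps": [
    [[0,-1,0,0,0,0,-1],[0,-1,0,0,0,0,-1]]
  ]
}}

```text
time: 10.4
position: [586.3, -108.9, 265.7]
orientation: [0.661, 0.75, 0.0, -0.0]
force: [0.3, -0.1, -1.2]
gripper_width: 0.004
```

Call:
{"op": "step_arm", "data": {
  "steps": [
    [[0,-1,0,0,0,0,-1],[0,-1,0,0,0,0,-1]]
  ]
}}

```text
time: 10.6
position: [585.7, -109.0, 265.8]
orientation: [0.661, 0.75, 0.0, 0.0]
force: [2.6, 0.2, -1.0]
gripper_width: 0.005
```

```bash
python3 -c "
from g import *
st()"
```

```text
[319.38541667 240.01041667] 192
[257.4611399  281.19170984] 193
[292.35294118 243.35294118] 68
[240.62711864 260.52542373] 59
t 10.6 bal xy -27.5 0.0 tipz 257.8 yaw-bal 90.05 tilt [ 7.e-04  1.e-04 -1.e+00]
F bal 2.61 -0.08 -0.98 w 0.005 q [-0.31  0.45  1.26  0.    1.42 -2.01]
```

Call:
{"op": "step_arm", "data": {
  "steps": [
    [[0,-1,0,0,0,0,-1],[0,-1,0,0,0,0,-1]]
  ]
}}

```text
time: 10.8
position: [585.6, -109.0, 265.8]
orientation: [0.661, 0.75, 0.001, 0.001]
force: [6.7, 0.7, -2.3]
gripper_width: 0.005
```

Call:
{"op": "step_arm", "data": {
  "steps": [
    [[0,-0.5,0,0,0,0,-1],[0,-0.5,0,0,0,0,-1]]
  ]
}}

```text
time: 11.0
position: [585.6, -109.0, 265.8]
orientation: [0.661, 0.75, 0.001, 0.001]
force: [8.4, 0.6, -3.0]
gripper_width: 0.008
```

```bash
python3 -c "
from g import *
st()"
```

```text
[319.38541667 240.01041667] 192
[257.4611399  281.19170984] 193
[292.35294118 243.35294118] 68
[240.62711864 260.52542373] 59
t 11.0 bal xy -27.6 0.0 tipz 257.8 yaw-bal 90.06 tilt [ 4.1e-03  2.0e-04 -1.0e+00]
F bal 8.45 -0.44 -3.02 w 0.008 q [-0.31  0.45  1.27  0.    1.42 -2.01]
```

Both doors stopped at the same balance x, which is consistent with both being shut. Next I'll back off, lift over the grip and go above the tare key.

Call:
{"op": "step_arm", "data": {
  "steps": [
    [[0,5,0,0,0,0,-1],[0,12,0,0,0,0,-1],[0,12,-40,0,0,0,-1],[0,12,-60,0,0,0,-1],[0,-20,-60,0,0,0,-1],[0,-60,-60,0,0,0,-1],[0,-95,-60,0,0,0,-1],[0,-114,-60,0,0,0,-1],[0,-114,-60,0,0,0,-1],[0,-114,-60,0,0,0,-1]]
  ]
}}

```text
time: 12.0
position: [471.3, -123.7, 326.2]
orientation: [0.661, 0.75, 0.0, 0.0]
force: [0.4, -0.5, -0.0]
gripper_width: 0.005
```

```bash
python3 - <<'E'
from g import *
st((-144,0,84)); c=save("scene","pics/s8.png")
cv2.imwrite("pics/s8z.png",cv2.resize(c["pixels"][130:330,200:400],None,fx=2.9,fy=2.9)); 
E
```

```text
[319.38541667 240.01041667] 192
[257.4611399  281.19170984] 193
[292.35294118 243.35294118] 68
[240.62711864 260.52542373] 59
t 12.0 bal xy -142.8 -0.3 tipz 318.2 yaw-bal 90.02 tilt [ 9.e-04 -2.e-04 -1.e+00]
F bal 0.36 -0.58 -0.02 w 0.005 q [-0.41  0.21  1.45  0.    1.48 -2.11]
shift in tool [  0.4  -1.4 234.2]
```

View pics/s8z.png

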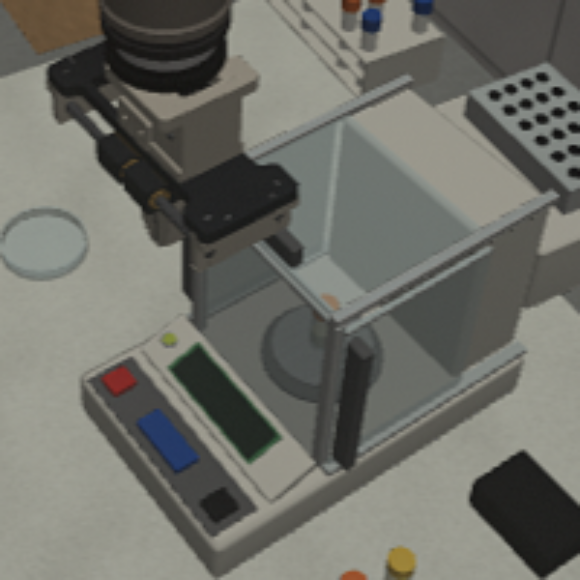

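Both grips now sit at the front bar and the vial is still standing. I'll go down above the key.

Call:
{"op": "step_arm", "data": {
  "steps": [
    [[0,-1,30,0,0,0,-1],[0,-1,70,0,0,0,-1],[0,-1,110,0,0,0,-1],[0,-1,150,0,0,0,-1],[0,-1,185,0,0,0,-1],[0,-1,210,0,0,0,-1],[0,-1,226,0,0,0,-1],[0,-1,233,0,0,0,-1],[0,-1,233,0,0,0,-1],[0,-1,233,0,0,0,-1]]
  ]
}}

```text
time: 13.05
position: [470.7, -123.8, 93.2]
orientation: [0.661, 0.75, 0.0, 0.0]
force: [0.6, 0.3, 0.5]
gripper_width: 0.007
```

```bash
python3 - <<'E'
from g import *
st((-144,0,75)); c=save("scene","pics/s9.png")
cv2.imwrite("pics/s9z.png",cv2.resize(c["pixels"][180:330,200:350],None,fx=3.9,fy=3.9)); 
E
```

```text
[319.38541667 240.01041667] 192
[257.4611399  281.19170984] 193
[292.35294118 243.35294118] 68
[240.62711864 260.52542373] 59
t 13.05 bal xy -143.4 -0.3 tipz 85.2 yaw-bal 90.07 tilt [ 9.e-04 -3.e-04 -1.e+00]
F bal 0.64 0.2 0.48 w 0.007 q [-0.41  0.44  1.82  0.    0.88 -2.11]
shift in tool [ 0.3 -0.6 10.2]
```

View pics/s9z.png

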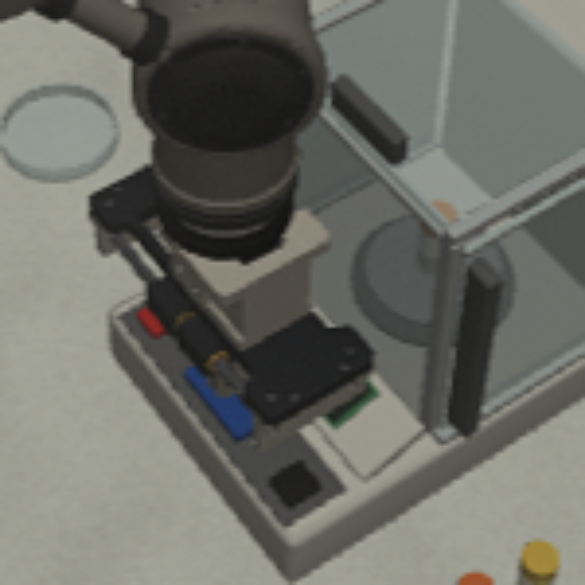

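The fingertips are above the blue key, between the red and black ones and clear of both. I'll press slowly.

Call:
{"op": "step_arm", "data": {
  "steps": [
    [[0,-0.5,5,0,0,0,-1],[0,-0.5,9,0,0,0,-1],[0,-0.5,11,0,0,0,-1],[0,-0.5,13,0,0,0,-1],[0,-0.5,14,0,0,0,-1],[0,-0.5,15,0,0,0,-1],[0,-0.5,16,0,0,0,-1],[0,-0.5,17,0,0,0,-1],[0,-0.5,17,0,0,0,-1]]
  ]
}}

```text
time: 14.0
position: [469.3, -123.7, 76.5]
orientation: [0.661, 0.75, 0.0, 0.0]
force: [-4.4, -0.1, 10.4]
gripper_width: 0.008
```

Call:
{"op": "step_arm", "data": {
  "steps": [
    [[0,0,1,0,0,0,-1],[0,0,1,0,0,0,-1]]
  ]
}}

```text
time: 14.2
position: [469.4, -123.7, 76.3]
orientation: [0.661, 0.75, 0.0, 0.0]
force: [-6.5, 2.2, 18.8]
gripper_width: 0.007
```

The tip stopped at 68.3 mm against the expected 68.5, with the force well above the 4 N spring, so the key is fully down. Releasing straight up.

Call:
{"op": "step_arm", "data": {
  "steps": [
    [[0,0,-2,0,0,0,-1],[0,0,-5,0,0,0,-1],[0,0,-10,0,0,0,-1],[0,0,-30,0,0,0,-1],[0,0,-70,0,0,0,-1],[0,0,-110,0,0,0,-1],[0,0,-150,0,0,0,-1],[0,0,-190,0,0,0,-1],[0,0,-230,0,0,0,-1],[50,0,-250,0,0,0,-1],[100,0,-250,0,0,0,-1],[150,0,-250,0,0,0,-1],[200,0,-250,0,0,0,-1],[250,0,-250,0,0,0,-1],[300,0,-250,0,0,0,-1],[330,0,-250,0,0,0,-1],[330,0,-250,0,0,0,-1],[330,0,-250,0,0,0,-1]]
  ]
}}

```text
time: 16.0
position: [427.8, 204.1, 324.6]
orientation: [0.66, 0.751, -0.0, 0.0]
force: [-0.1, -0.3, 0.6]
gripper_width: 0.004
```

```bash
python3 - <<'E'
from g import *
st(); c=save("scene","pics/s10.png");d=save("top","pics/t10.png")
a=cv2.resize(c["pixels"][150:384,200:400],None,fx=2.5,fy=2.5); b=cv2.resize(d["pixels"][90:260,260:420],None,fx=2.5,fy=2.5)
h=max(len(a),len(b)); im=np.zeros((h,a.shape[1]+b.shape[1],3),np.uint8); im[:len(a),:a.shape[1]]=a; im[:len(b),a.shape[1]:]=b
im=cv2.resize(im,None,fx=.88,fy=.88); cv2.imwrite("pics/fin.png",im); print(im.shape)
# difference check on unmoved things
for n,q in(("S",(S,c)),("T",(T,d))):
    x=np.abs(q[0]["pixels"].astype(int)-q[1]["pixels"]).max(2)
    cv2.imwrite(f"pics/diff{n}.png",np.clip(x*3,0,255).astype(np.uint8))
E
```

```text
[319.38541667 240.01041667] 192
[257.4611399  281.19170984] 193
[292.35294118 243.35294118] 68
[240.62711864 260.52542373] 59
t 16.0 bal xy -145.2 330.3 tipz 316.6 yaw-bal 90.17 tilt [-1.e-04 -4.e-04 -1.e+00]
F bal -0.11 -0.24 0.64 w 0.004 q [ 0.28  0.19  1.49 -0.    1.47 -1.42]
(515, 792, 3)
```

View pics/fin.png

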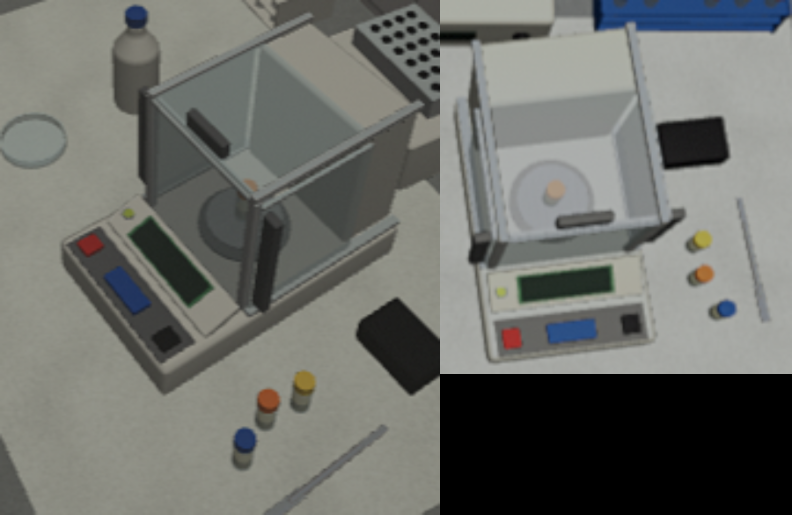

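View pics/diffT.png

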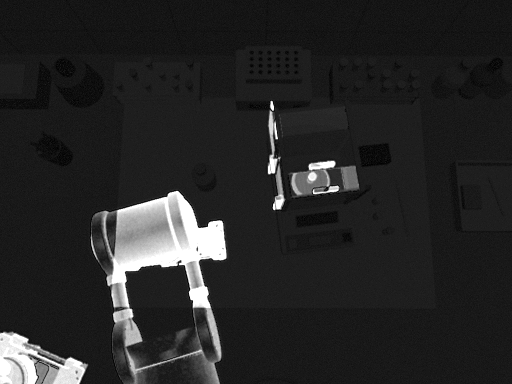

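```bash
python3 - <<'E' | tail -n +5
from g import *
for f,nm in(("pics/t10.npz","T"),("pics/s10.npz","S")):
    c=load(f); k=4; im=cv2.resize(c["pixels"],None,fx=k,fy=k,interpolation=cv2.INTER_CUBIC)
    def box(x0,x1,y0,y1,z):
        q=(proj(c,np.array([W(p,(a,b,z)) for a,b in((x0,y0),(x1,y0),(x1,y1),(x0,y1))]))+.5)*k-.5
        cv2.polylines(im,[q.round().astype(np.int32)],True,(0,0,255),1); return q.mean(0)/k
    x=-43.5
    A=[box(x-6,x+6,96,116,234),box(x-6,x+6,-116,-96,234),box(x-6,x+6,-30,30,271)]
    u,v=np.mean(A,0); im=im[int(v*k-230):int(v*k+230),int(u*k-250):int(u*k+250)]; cv2.imwrite(f"pics/chk{nm}.png",im)
E
```

```text
(no output)
```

View pics/chkT.png

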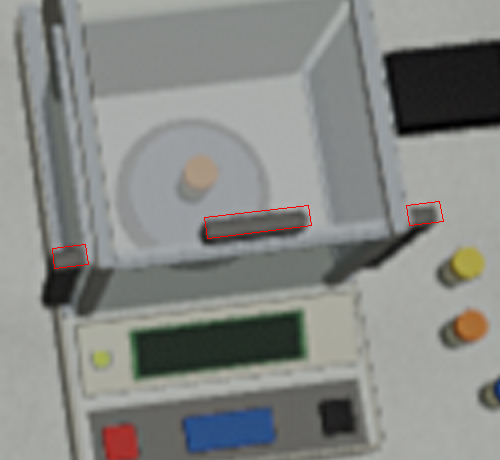

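View pics/chkS.png

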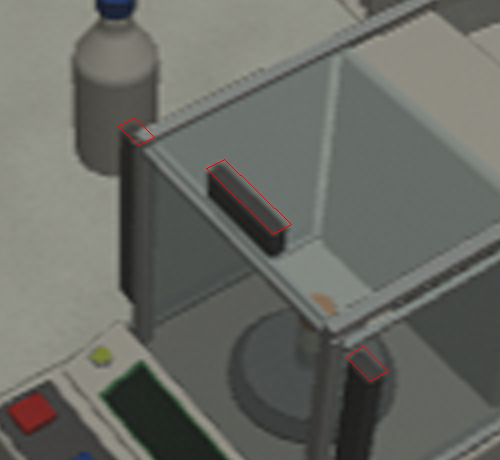

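The three grips match the shut model about equally well in both views. The difference picture shows only the arm, the two doors and what is seen through the moved glass, and the robot is clear. Handing in.

```bash
python3 -c "
from plant import manip
print(manip.hand_in())"
```

```text
the job is handed in; nothing more can be done
None
```

I slid both doors shut with the closed fingertips behind their grips, first the left and then the top. I then pressed the tare key fully down, released it and moved the arm clear, all in about 16 s of the 51 s allowed. The job is handed in; it reports no verdict.

- **Doors:** both stopped at the same place along the balance (fingertips at x about -27.6 mm), with the push rising to 7–8 N and no further movement. In both cameras the left, top and right grips then matched the shut position, to within 1 pixel or so.
- **Tare key:** the fingertips stopped at 68.3 mm, against the 68.5 mm expected for fully down. I pressed to about 19 N, well past the 4 N spring. After the release the key looks up in the pictures, though a 4 mm travel is too small to judge closely there.
- **Everything else:** in the final pictures the pan vial still stands in place and the right door is shut. The before/after difference picture from the top camera shows no change in the loose vials, bottle, dish, spatula or case.
- **Disagreement:** the doors' end stops came about 2 mm behind where my camera fit put them, which is within the calibration error. I allowed for it when aiming at the key.

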